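# Seat and tap home the tapered turntable head

### The arm

A 6-joint arm with a two-finger parallel gripper is mounted at the origin on the work surface. World frame = base frame: x ahead of the robot, y to its left, z up, the work surface at z = 0. Lengths are in m, angles in degrees, forces in N, time in s.
With the tool pointing down it reaches from about 0.375 to 0.975 m from the base axis. Payload 3.8 kg.
Tool frame: the origin (TCP) lies where the fingers leave the gripper's body, on its centre line; the fingertips stand 73 mm ahead of it and the grasp point (between the pads) lies 54 mm ahead of it; x points along the fingers, z is the direction in which the jaws open and shut, and the axes are right-handed (so a half turn about x gives the same grasp; the last joint's range is limited). The gripper opens to 85 mm and grips with 20 to 120 N. Pads are 22 mm wide; open, the fingers measure 114 mm over their backs; the gripper's body (76 mm by 85 mm) begins 54 mm behind the grasp point. The pads swing forward as they close: fully open they stand 13 mm farther back than shut.
Start: joints at [72.886, 15.12, 91.902, -0, 72.978, -2.114], TCP at [0.175, 0.652, 0.304] pointing down, gripper open.
Joint ranges: [-150.88, 150.88], [-54.13, 125.18], [17.81, 147.31], [-75.09, 255.09], [0, 152.58], [-146.25, 146.25]. Speed limits (degrees/s): [147.25, 147.25, 180, 180, 180, 180].

### API

Orientations are given as a 3x3 rotation matrix whose columns are the frame's x, y, z axes.
In Python, from cell import telemetry, optics, job gives the robot as it stands.
- The arm moves only by the shell command python3 -m jog 'ROWS'. ROWS is JSON, a list that holds one entry, the list of rows, each a list of 7 numbers: the shift along the tool's x, y, z in cm, then the turn, a rotation vector about the tool's x, y, z in rad, then the opening, from 0 (shut) to 1 (fully open). A call has exactly 10 rows; each row shifts and turns the commanded pose from where the row before left it, along the tool's axes as they then stand; what a row does not reach is not made up. A row lasts 1/10 s, in which the tool goes at most 50 mm and 8.59 degrees, less where a joint would pass 70% of its speed; a pose out of reach is approached as far as the arm can. A call is refused whole if a number of a shift passes 5 or a number of a turn 0.15, either way. A call with a gripper value outside its range is refused whole. The fingers move at their own pace and stop on an object; the grip force is fixed at half the most. Time passes only in rows, so rows that do not move let the fingers close, or fill a call up. It gives the time, the measured TCP pose, the force and the opening at its end, in the units of the state.
- telemetry.state(): the state, without advancing time (a new reading comes with each control period).
- optics.snapshot(name): name is "scene" or "top" or "wrist"; returns a dict with "color" (400x640x3 uint8, red, green, blue), "fx", "fy", "cx", "cy" (pixels), "D" ([k1, k2, p1, p2, k3] as OpenCV has them; the pictures are not rectified), "extrinsics" (4x4, takes a point from world to camera coordinates); the wrist camera has in their place "tool_from_camera" (4x4, takes a point from camera to tool coordinates, whose origin is the TCP and whose axes are the tool frame's). Camera axes: x right, y down, z forward; pixel columns grow to the right and rows downward; lengths in m; the calibration is good to about 2 mm. A picture is of the moment at which its call begins: read the wrist's pose just before it. There is no depth.
- job.finish_job(): hands the job in, once; it reports no verdict.
The state is a dict: "time_s": time; "q": joint angles; "dq": joint speeds; "joint_efforts": joint torques, N m; "eef_pos": TCP position; "ee_rot": TCP orientation; "force": force on the tool from outside, world axes, zero at the start; "wrist_torque": the same for the moment, N m; "width": opening from 0.0 (shut) to 1.0 (fully open).
Only numpy, scipy, OpenCV 4.12 (cv2) and the standard library are available. Lean on these libraries where they do the work, as an engineer would, in place of code of your own. Each camera call takes 0.05 s, during which the arm holds its last target. There are 200 camera calls.

### The job

Get the little decorating turntable ready: lift the white plug out of the pedestal's socket and leave it in the grey tray, then lower the large round head (not the square or the small one) shank-down into the socket and let go. Drive it home with the wooden tamper only, never by hand: at least three separate light taps on top of the head, lifting the tamper clear of it between taps, until the brass sleeve is sunk flush with the pedestal's hub. Then stand the tamper upright on its cork coaster again, and leave everything else where it was.

Things in the scene. Friction and masses are not known exactly. Their poses are not given: they have to be found in the camera images.
- socket (a point): Fixed point on the socket's upright axis at the top of the pedestal's hub, 65 mm above the bench; it turns with the pedestal. The pedestal is a grey casting: a round foot 120 mm across and 20 mm high, a hub 62 mm across up to 65 mm, and, 85 mm from the socket axis along this point's +x, an upright steel post 14 mm thick reaching 160 mm above the bench (with a black clamp 30 mm wide at 129 to 141 mm): keep the gripper clear of it.
- sleeve (a joint): Brass taper sleeve in the hub: 0 = raised, its rim 8 mm above the hub (73 mm above the bench); 0.008 m = sunk flush with the hub, the taper locked. It is held only by stiff sliding friction: about 11 N of downward force moves it, less does not, and it stays where it is left. Its mouth is 26 mm wide and tapers to 17 mm at its closed floor, 42 mm below the rim. At the bottom it stops solid, so tap slowly there (a few cm per second).
- plug: White plastic dust plug, 76 mm long, 40 g, upright in the socket at the start. Origin at the tip of its shank, +z towards the knob. Shank 15 to 22 mm thick; flange 33 mm across at 40 to 44 mm, resting on the sleeve's rim; knob to grip 28 mm across, from 50 to 76 mm.
- plug_mid (a point): Point on the plug's axis 40 mm from the tip of its shank (about its middle).
- tray: Grey open tray for the plug, 140 (x) x 120 (y) x 30 mm high, walls and floor 4 mm. Origin at the centre of its underside, on the bench.
- round_head: The head to fit: bare aluminium, about 0.22 kg, standing shank-down in the rack. Origin at the tip of the shank, +z up its axis. Tapered shank 16 mm thick at the tip, 24 mm at 40 mm; collar 35 mm across at 45 to 50 mm (it rests on the rack's top); neck 24 mm; flat round disc 52 mm across from 62 to 80 mm, to be gripped by its rim. Seated in the raised sleeve the tip lies 31 mm above the bench, once driven home 23 mm.
- round_head_top (a point): Centre of the flat top of the round head, 80 mm above the tip of its shank.
- square_head: A bystander: the same shank with a square plate 46 x 46 mm from 62 to 80 mm. Origin at the tip of the shank. Stays in the rack.
- small_head: A bystander: the same shank with a small round disc 33 mm across from 62 to 80 mm. Origin at the tip of the shank. Stays in the rack.
- rack: Wooden rack fixed on the bench, 250 (x) x 70 (y) x 55 mm high, with three holes in a row along its x, 90 mm apart, each holding one head with its tip 10 mm above the bench (which head is in which hole varies). Origin at the centre of its underside.
- tamper: Wooden pastry tamper, 120 mm long, about 0.18 kg, standing upright on the coaster. Origin at the centre of its flat foot, +z up. Foot 40 mm across up to 26 mm, straight handle 25 mm across from 38 mm to its top (grip here).
- tamper_foot (a point): Centre of the tamper's flat striking foot (same as its origin).
- coaster: Round cork coaster 90 mm across, 8 mm thick, fixed on the bench; origin at the centre of its underside.
- jam_jar: Bystander: jar 50 mm across, 85 mm high; origin at the centre of its underside.
- syrup_bottle: Bystander: bottle 60 mm across, 190 mm high; origin at the centre of its underside.
- spice_can: Bystander: can 50 mm across, 80 mm high; origin at the centre of its underside.
- cup: Bystander: cup 60 mm across, 60 mm high; origin at the centre of its underside.
- shaker: Bystander: metal can 50 mm across, 100 mm high; origin at the centre of its underside.
Not all that is in view belongs to the job. What is shaped like the round_head but pink is not meant. Leave any blue look-alike of the part that bears socket alone.

How it is judged:
By the outcome, as a careful person would: the job done as asked, in the order asked, and still so for the second after the job is handed in, with the robot touching nothing.
It also fails if it takes over 72 s, if anything falls off the work surface, if the arm or the gripper's body presses on something with over 40 N, if the wrist force passes 120 N, or if a joint passes its speed limit or range.

## Working session

There is one attempt and no reset: what is moved stays moved. The work goes in short steps, Python scripts to look and compute and a shell command to move; the robot and the scene stay as the last step left them, time stands still between calls to the robot, and variables do not carry over. Pictures are saved under pics/ and viewed, about 8 in all and at most 12, crops included, and the job is handed in when it is done.

```bash
mkdir -p pics; ls; python3 - <<'E'
from cell import telemetry, optics
import cv2,numpy as np
s=telemetry.state();print(s)
for n in("scene","top"):
    d=optics.snapshot(n);cv2.imwrite(f"pics/{n}0.png",cv2.cvtColor(d["color"],cv2.COLOR_RGB2BGR))
    print(n,d["fx"],d["fy"],d["cx"],d["cy"],d["D"],np.array(d["extrinsics"]).round(3).tolist())
print(np.array(optics.snapshot("wrist")["tool_from_camera"]).round(4).tolist())
E
```

```text
pics
{'time_s': 0.0, 'q': array([ 7.28856785e+01,  1.51704089e+01,  9.19813668e+01,  9.68928213e-04,
        7.29767584e+01, -2.11535939e+00]), 'dq': array([ 0.02396469, -0.01382774, -0.0325584 ,  0.00020091, -0.10148227,
        0.03611691]), 'joint_efforts': array([ 1.20581917e-03, -5.15128040e+01, -3.67320764e+01,  1.10673059e-04,
        1.31482515e-02,  5.43026744e-06]), 'eef_pos': array([0.17453517, 0.6514599 , 0.30254607]), 'ee_rot': array([[-6.75622719e-04, -9.65929195e-01,  2.58805590e-01],
       [-2.13924633e-03,  2.58806453e-01,  9.65926831e-01],
       [-9.99997484e-01,  9.89532041e-05, -2.24121600e-03]]), 'force': array([0.51532565, 0.17960696, 0.25454476]), 'wrist_torque': array([-0.00133672, -0.02700714,  0.00244707]), 'width': 1.0039410000423983}
scene 380.58414161568834 380.58414161568834 324.77603559955554 196.23281776002483 [-0.00459244  0.          0.          0.          0.        ] [[0.859, 0.512, 0.018, -0.41], [0.316, -0.5, -0.806, -0.057], [-0.404, 0.698, -0.591, 1.163], [0.0, 0.0, 0.0, 1.0]]
top 403.47992202563404 403.47992202563404 325.67473428920994 205.80883932844802 [-0.07693979  0.          0.          0.          0.        ] [[0.022, -1.0, 0.006, -0.002], [-0.978, -0.023, -0.209, 0.465], [0.209, -0.001, -0.978, 1.09], [0.0, 0.0, 0.0, 1.0]]
[[-0.0008, -0.3248, 0.9458, -0.0691], [-0.0011, -0.9458, -0.3248, 0.084], [1.0, -0.0013, 0.0004, -0.0005], [0.0, 0.0, 0.0, 1.0]]
```

View pics/top0.png

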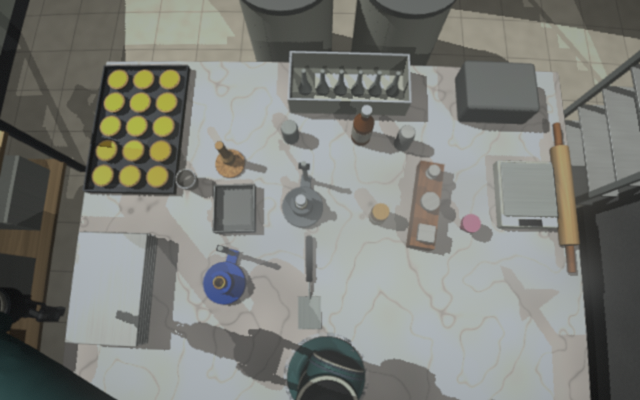

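View pics/scene0.png

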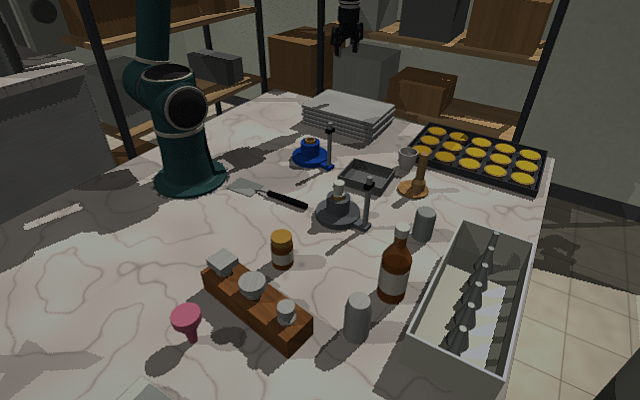

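Top view: plug knob at about (301,200), post top (304,165), tray (235,209), rack heads square (426,233), round (430,200), small (434,171), tamper top (221,146) on the coaster (231,163). The blue look-alike pedestal is at (225,283) and the pink head at (471,223).

```bash
cat > h.py <<'E'
import numpy as np,cv2
from cell import telemetry,optics
from scipy.spatial.transform import Rotation as R
def cam(n):
    s=telemetry.state();d=optics.snapshot(n)
    K=np.array([[d["fx"],0,d["cx"]],[0,d["fy"],d["cy"]],[0,0,1]])
    if n=="wrist":
        T=np.eye(4);T[:3,:3]=s["ee_rot"];T[:3,3]=s["eef_pos"];C=T@np.array(d["tool_from_camera"])
    else: C=np.linalg.inv(np.array(d["extrinsics"]))
    return d["color"],K,np.array(d["D"]),C
def ray(c,uv,z):
    _,K,D,C=c
    p=cv2.undistortPoints(np.array([[uv]],float),K,D)[0,0]
    v=C[:3,:3]@[p[0],p[1],1];o=C[:3,3]
    return o+v*(z-o[2])/v[2]
def pix(c,P):
    _,K,D,C=c;M=np.linalg.inv(C)
    return cv2.projectPoints(np.atleast_2d(np.array(P,float)),cv2.Rodrigues(M[:3,:3])[0],M[:3,3],K,D)[0][:,0]
def save(c,name,f=1,box=None):
    im=cv2.cvtColor(c[0],cv2.COLOR_RGB2BGR)
    if box:u0,v0,u1,v1=box;im=im[v0:v1,u0:u1]
    cv2.imwrite("pics/"+name,cv2.resize(im,None,fx=f,fy=f,interpolation=cv2.INTER_CUBIC))
def down(yaw): # tool z (jaw axis) at heading yaw deg, tool x down
    a=np.radians(yaw);z=np.array([np.cos(a),np.sin(a),0]);x=np.array([0,0,-1.]);return np.c_[x,np.cross(z,x),z]
def go(pos,yaw,s=None):
    """shift (cm, present tool axes) and rotvec (tool) to bring GRASP point to pos, jaws along yaw"""
    s=s or telemetry.state();r=np.array(s["ee_rot"]);t=down(yaw)
    tcp=np.array(pos)-t[:,0]*.054
    print("shift cm",(r.T@(tcp-s["eef_pos"])*100).round(2),"turn",R.from_matrix(r.T@t).as_rotvec().round(3),
      "after-turn shift",(t.T@(tcp-s["eef_pos"])*100).round(2))
def st():
    s=telemetry.state();r=np.array(s["ee_rot"]);print("t",round(s["time_s"],2),"grasp",(s["eef_pos"]+.054*r[:,0]).round(4),"jawyaw",np.degrees(np.arctan2(r[1,2],r[0,2])).round(2),"tilt",(np.degrees(r[:2,0])).round(2),"F",np.array(s["force"]).round(1),"w",round(float(s["width"]),3),"q",np.array(s["q"]).round(0))
E
python3 - <<'E'
from h import *
c=cam("top")
for n,uv,z in [("plug",(301,200),.107),("post",(304,165),.16),("foot",(302,208),.02),("tray",(235,209),.03),("sq",(426,233),.09),("round",(430,200),.09),("small",(434,171),.09),("tampertop",(221,146),.128),("coaster",(231,163),.008),("jam",(380,211),.08),("cup",(186,179),.06),("shaker?",(289,127),.1),("bottle",(366,110),.19),("spice",(406,130),.1),("bluepost",(221,249),.16)]:
    print(n,ray(c,uv,z).round(3))
E
```

```text
plug [0.467 0.075 0.107]
post [0.548 0.067 0.16 ]
foot [0.463 0.077 0.02 ]
tray [0.454 0.269 0.03 ]
sq [ 0.387 -0.264  0.09 ]
round [ 0.479 -0.277  0.09 ]
small [ 0.563 -0.292  0.09 ]
tampertop [0.608 0.297 0.128]
coaster [0.599 0.296 0.008]
jam [ 0.447 -0.141  0.08 ]
cup [0.532 0.409 0.06 ]
shaker? [0.679 0.117 0.1  ]
bottle [ 0.693 -0.091  0.19 ]
spice [ 0.678 -0.214  0.1  ]
bluepost [0.325 0.268 0.16 ]
```

```bash
python3 - <<'E'
from h import *
go((.467,.075,.22),84)
E
```

```text
shift cm [  2.97 -43.17 -48.13] turn [-0.157 -0.001 -0.   ] after-turn shift [  2.9  -35.11 -54.29]
```

```bash
python3 -m jog '[[[0,0,0,-0.149,0,0,1],[0.2,-2.3,-3.6,0,0,0,1],[0.2,-2.3,-3.6,0,0,0,1],[0.2,-2.3,-3.6,0,0,0,1],[0.2,-2.3,-3.6,0,0,0,1],[0.2,-2.3,-3.6,0,0,0,1],[0.2,-2.3,-3.6,0,0,0,1],[0.2,-2.3,-3.6,0,0,0,1],[0.2,-2.3,-3.6,0,0,0,1],[0.2,-2.3,-3.6,0,0,0,1]]]'; python3 -m jog '[[[0.2,-2.3,-3.6,0,0,0,1],[0.2,-2.3,-3.6,0,0,0,1],[0.2,-2.3,-3.6,0,0,0,1],[0.2,-2.3,-3.6,0,0,0,1],[0.2,-2.4,-3.6,0,0,0,1],[0.1,-2.7,-3.9,0,0,0,1],[0,0,0,0,0,0,1],[0,0,0,0,0,0,1],[0,0,0,0,0,0,1],[0,0,0,0,0,0,1]]]'
python3 - <<'E'
from h import *
st();c=cam("wrist");save(c,"w1.png");print(pix(c,[[.467,.075,.109],[.548,.067,.16]]))
E
```

```text
time_s: 1.2
eef_pos: [0.3442, 0.3051, 0.2858]
ee_rot: [[0.0, -0.994, 0.112], [0.0, 0.112, 0.994], [-1.0, -0.0, 0.0]]
force: [0.5, -0.2, -0.7]
width: 1.004
time_s: 2.2
eef_pos: [0.4608, 0.0742, 0.2748]
ee_rot: [[-0.0, -0.994, 0.111], [0.0, 0.111, 0.994], [-1.0, 0.0, 0.0]]
force: [0.3, -0.2, 0.2]
width: 1.0
t 2.2 grasp [0.4608 0.0742 0.2208] jawyaw 83.65 tilt [-0.02  0.02] F [ 0.3 -0.2  0.2] w 1.0 q [  6.  -7. 118.   0.  68. -78.]
[[315.94568366 209.76340291]
 [317.66546622 335.13121785]]
```

View pics/w1.png

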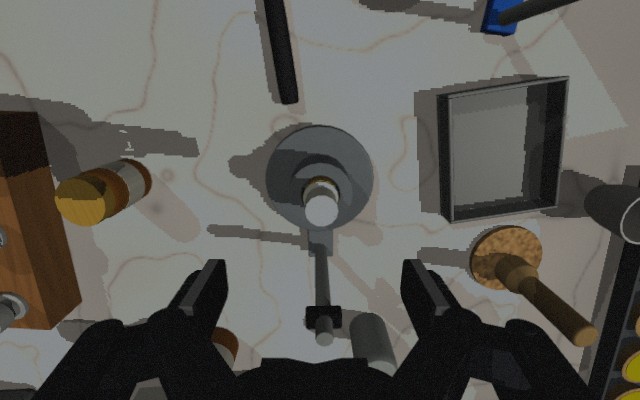

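Wrist view: knob top centre at (322,211), post top (324,339), coaster (506,257), tamper top (587,337), tray rim corners about (437,95), (568,77), (558,207), (446,222).

```bash
python3 - <<'E'
from h import *
c=cam("wrist")
g=cv2.cvtColor(c[0],cv2.COLOR_RGB2GRAY)[185:240,295:350]
m=(g>150).astype(np.uint8);k,l,s,ce=cv2.connectedComponentsWithStats(m);i=1+s[1:,4].argmax();kn=ce[i]+[295,185];print(s[i],kn)
p=ray(c,(322,211),.109);print("knob",p,ray(c,kn,.109))
print("post",ray(c,(324,339),.16),"coaster",ray(c,(506,257),.008),"tamp",ray(c,(587,337),.128))
t=[ray(c,u,.03) for u in[(437,95),(568,77),(558,207),(446,222)]];print(np.round(t,3),np.mean(t,0))
go((p[0],p[1],.097),83.65)
E
```

```text
Traceback (most recent call last):
ValueError: attempt to get argmax of an empty sequence
```

```bash
python3 - <<'E'
from h import *
c=cam("wrist")
p=ray(c,(322,211),.109);print("knob",p,ray(c,(323,211),.109))
print("post",ray(c,(324,339),.16),"coaster",ray(c,(506,257),.008),"tamp",ray(c,(587,337),.128))
t=[ray(c,u,.03) for u in[(437,95),(568,77),(558,207),(446,222)]];print(np.round(t,3),np.mean(t,0))
go((p[0],p[1],.097),83.65)
E
```

```text
knob [0.46877576 0.07982508 0.109     ] [0.46886756 0.08064087 0.109     ]
post [0.55239518 0.0713966  0.16      ] coaster [0.59557432 0.30133661 0.008     ] tamp [0.61070966 0.30692846 0.128     ]
[[0.392 0.203 0.03 ]
 [0.388 0.331 0.03 ]
 [0.524 0.34  0.03 ]
 [0.528 0.215 0.03 ]] [0.4579627  0.27202017 0.03      ]
shift cm [12.39 -0.71  0.65] turn [0. 0. 0.] after-turn shift [12.39 -0.71  0.65]
```

```bash
python3 -m jog '[[[3,-0.35,0.3,0,0,0,1],[3,-0.35,0.3,0,0,0,1],[2.8,0,0,0,0,0,1],[2,0,0,0,0,0,0.8],[1.5,0,0,0,0,0,0.6],[0,0,0,0,0,0,0],[0,0,0,0,0,0,0],[0,0,0,0,0,0,0],[0,0,0,0,0,0,0],[0,0,0,0,0,0,0]]]'; python3 - <<'E'
from h import *
st()
E
```

```text
time_s: 3.35
eef_pos: [0.4695, 0.0786, 0.1529]
ee_rot: [[0.002, -0.994, 0.113], [0.001, 0.113, 0.994], [-1.0, -0.002, 0.001]]
force: [-2.1, 2.3, 1.3]
width: 0.298
t 3.35 grasp [0.4696 0.0786 0.0989] jawyaw 83.53 tilt [0.1  0.04] F [-2.1  2.3  1.3] w 0.298 q [  6.   2. 124.   0.  54. -77.]
```

```bash
python3 -m jog '[[[-1,0,0,0,0,0,0],[-2,0,0,0,0,0,0],[-3,0,0,0,0,0,0],[-3,0,0,0,0,0,0],[-2,0,0,0,0,0,0],[0,0,3.8,0,0,0.14,0],[0,0,3.8,0,0,0.14,0],[0,0,3.8,0,0,0.14,0],[0,0,3.8,0,0,0.14,0],[0,0,3.7,0,0,0.14,0]]]'; python3 - <<'E'
from h import *
st()
s=telemetry.state();r=s["ee_rot"];g=s["eef_pos"]+.054*r[:,0];tip=g+.066*r[:,0]
print(tip,(r.T@(np.array([.412,.271,.014])-tip)*100).round(2))
E
```

```text
time_s: 4.35
eef_pos: [0.4915, 0.2675, 0.2636]
ee_rot: [[-0.642, -0.759, 0.112], [0.073, 0.085, 0.994], [-0.764, 0.646, 0.001]]
force: [0.5, 0.4, -0.2]
width: 0.294
t 4.35 grasp [0.4569 0.2714 0.2224] jawyaw 83.56 tilt [-36.76   4.19] F [ 0.5  0.4 -0.2] w 0.294 q [ 18.  23.  92.  16. 101. -67.]
[0.41450583 0.2762603  0.17200783] [ 12.19 -10.06  -0.56]
```

```bash
python3 -m jog '[[[2.6,-2.2,-0.1,0,0,0,0],[2.6,-2.2,-0.1,0,0,0,0],[2.6,-2.2,-0.1,0,0,0,0],[2.2,-1.8,-0.1,0,0,0,0],[1.4,-1.1,-0.1,0,0,0,0],[0.6,-0.4,0,0,0,0,0],[0,0,0,0,0,0,0],[0,0,0,0,0,0,0.5],[0,0,0,0,0,0,0.6],[0,0,0,0,0,0,0.6]]]'; python3 - <<'E'
from h import *
st();c=cam("wrist");save(c,"w2.png",0.8)
E
```

```text
time_s: 5.35
eef_pos: [0.489, 0.2615, 0.1077]
ee_rot: [[-0.638, -0.762, 0.113], [0.073, 0.086, 0.994], [-0.766, 0.642, 0.001]]
force: [-0.3, 0.6, 0.1]
width: 0.597
t 5.35 grasp [0.4545 0.2655 0.0664] jawyaw 83.54 tilt [-36.57   4.19] F [-0.3  0.6  0.1] w 0.597 q [ 18.  32.  98.  15.  87. -72.]
```

View pics/w2.png

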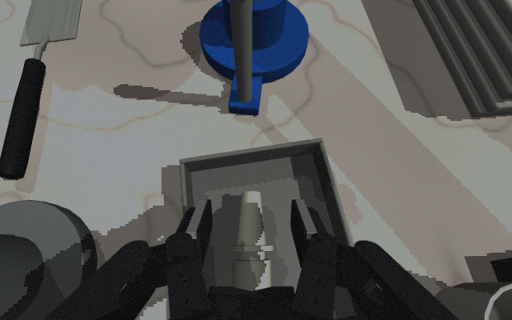

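The plug (8-bit wrist view, around (252,240)) lies inside the tray between the open fingers. Next, the round head.

```bash
python3 -m jog '[[[-2.0,1.7,0,0,0,0,0.6],[-2.8,2.35,0,0,0,0,0.8],[-2.8,2.35,0,0,0,0,1],[-2.8,2.35,0,0,0,0,1],[0,0,-4.4,0,0,-0.14,1],[0,0,-4.4,0,0,-0.14,1],[0,0,-4.4,0,0,-0.14,1],[0,0,-4.4,0,0,-0.14,1],[0,0,-4.4,0,0,-0.14,1],[0,0,-4.4,0,0,0,1]]]'; python3 - <<'E'
from h import *
st();go((.479,-.279,.2),81)
E
```

```text
time_s: 6.4
eef_pos: [0.4555, -0.0019, 0.2428]
ee_rot: [[0.004, -0.994, 0.111], [-0.001, 0.111, 0.994], [-1.0, -0.004, -0.0]]
force: [-0.3, -0.5, 0.3]
width: 1.004
t 6.4 grasp [ 0.4557 -0.002   0.1888] jawyaw 83.63 tilt [ 0.23 -0.05] F [-0.3 -0.5  0.3] w 1.004 q [ -3.  -6. 122.  -0.  65. -87.]
shift cm [ -1.08  -5.42 -27.28] turn [ 0.046 -0.     0.004] after-turn shift [ -1.12  -6.66 -27.  ]
```

```bash
python3 -m jog '[[[-0.2,-0.8,-4,0.046,0,0.004,1],[-0.2,-0.9,-4,0,0,0,1],[-0.2,-1,-4,0,0,0,1],[-0.2,-1,-4,0,0,0,1],[-0.2,-1,-4,0,0,0,1],[-0.1,-1,-4,0,0,0,1],[0,-0.9,-3,0,0,0,1],[0,0,0,0,0,0,1],[0,0,0,0,0,0,1],[0,0,0,0,0,0,1]]]'; python3 - <<'E'
from h import *
st();c=cam("wrist");save(c,"w3.png",1.25,(120,60,560,400));print(pix(c,[[.479,-.279,.09]]))
import pickle;pickle.dump(c,open("w3.pkl","wb"))
E
```

```text
time_s: 7.4
eef_pos: [0.4825, -0.277, 0.253]
ee_rot: [[-0.004, -0.987, 0.158], [0.001, 0.158, 0.987], [-1.0, 0.005, 0.001]]
force: [-0.2, 0.0, -0.2]
width: 1.001
t 7.4 grasp [ 0.4823 -0.277   0.199 ] jawyaw 80.92 tilt [-0.25  0.08] F [-0.2  0.  -0.2] w 1.001 q [ -32.    5.  110.   -0.   66. -113.]
[[310.95940634 201.02161995]]
```

View pics/w3.png

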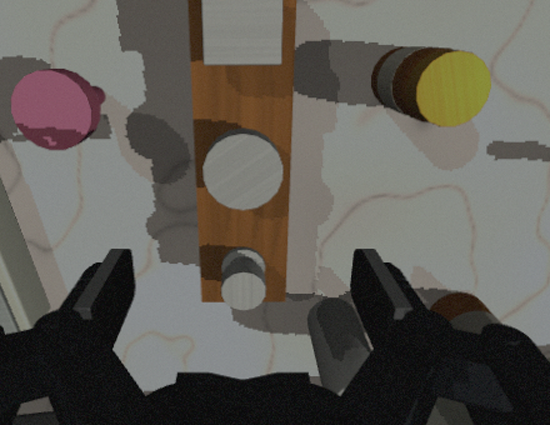

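Round head's disc is centred at about (314.4,197.6) in full-image pixels, flanked by the square plate above and the small head at (314,292) below.

```bash
python3 - <<'E'
from h import *
import pickle;c=pickle.load(open("w3.pkl","rb"))
p=ray(c,(314.4,197.6),.09);print(p,ray(c,(314.4,292),.09))
go((p[0],p[1],.082),80.9)
E
```

```text
[ 0.47658358 -0.27581918  0.09      ] [ 0.56440617 -0.28989261  0.09      ]
shift cm [11.71  0.56 -0.  ] turn [ 0.001  0.    -0.004] after-turn shift [11.7   0.61  0.  ]
```

```bash
python3 -m jog '[[[3,0.3,0,0,0,-0.004,1],[3,0.3,0,0,0,0,1],[2.8,0,0,0,0,0,1],[2,0,0,0,0,0,1],[1,0,0,0,0,0,1],[0,0,0,0,0,0,1],[0,0,0,0,0,0,0],[0,0,0,0,0,0,0],[0,0,0,0,0,0,0],[0,0,0,0,0,0,0]]]'; python3 - <<'E'
from h import *
st()
E
```

```text
time_s: 8.45
eef_pos: [0.478, -0.2775, 0.1371]
ee_rot: [[0.003, -0.987, 0.158], [-0.001, 0.158, 0.987], [-1.0, -0.003, -0.001]]
force: [-0.6, 2.3, 6.6]
width: 0.577
t 8.45 grasp [ 0.4781 -0.2776  0.0831] jawyaw 80.89 tilt [ 0.16 -0.08] F [-0.6  2.3  6.6] w 0.577 q [ -33.   11.  116.    0.   53. -114.]
```

```bash
python3 -m jog '[[[-1.5,0,0,0,0,0,0],[-3,0,0,0,0,0,0],[-3.5,0,0,0,0,0,0],[-3,0.8,4.2,0,0,0,0],[0,0.8,4.4,0,0,0,0],[0,0.8,4.4,0,0,0,0],[0,0.8,4.4,0,0,0,0],[0,0.8,4.4,0,0,0,0],[0,0.8,4.4,0,0,0,0],[0,0,0,0,0,0,0]]]'; python3 -m jog '[[[0,0,0,-0.047,0,0,0],[0,0,0,0,0,0,0],[0,0,0,0,0,0,0],[0,0,0,0,0,0,0],[0,0,0,0,0,0,0],[0,0,0,0,0,0,0],[0,0,0,0,0,0,0],[0,0,0,0,0,0,0],[0,0,0,0,0,0,0],[0,0,0,0,0,0,0]]]'; python3 - <<'E'
from h import *
st();c=cam("wrist");print(pix(c,[[.469,.079,.073]]));save(c,"w4.png",1.25)
import pickle;pickle.dump(c,open("w4.pkl","wb"))
E
```

```text
time_s: 9.45
eef_pos: [0.4702, -0.0082, 0.2445]
ee_rot: [[0.0, -0.988, 0.153], [0.002, 0.153, 0.988], [-1.0, -0.0, 0.002]]
force: [-0.2, -0.8, -2.3]
width: 0.572
time_s: 10.45
eef_pos: [0.4709, -0.0126, 0.2437]
ee_rot: [[-0.0, -0.994, 0.112], [-0.0, 0.112, 0.994], [-1.0, 0.0, -0.0]]
force: [0.1, -0.2, -2.7]
width: 0.571
t 10.45 grasp [ 0.4709 -0.0126  0.1897] jawyaw 83.59 tilt [-0. -0.] F [ 0.1 -0.2 -2.7] w 0.571 q [ -5.  -5. 120.  -0.  65. -88.]
[[425.19553244 186.59052394]]
```

View pics/w4.png

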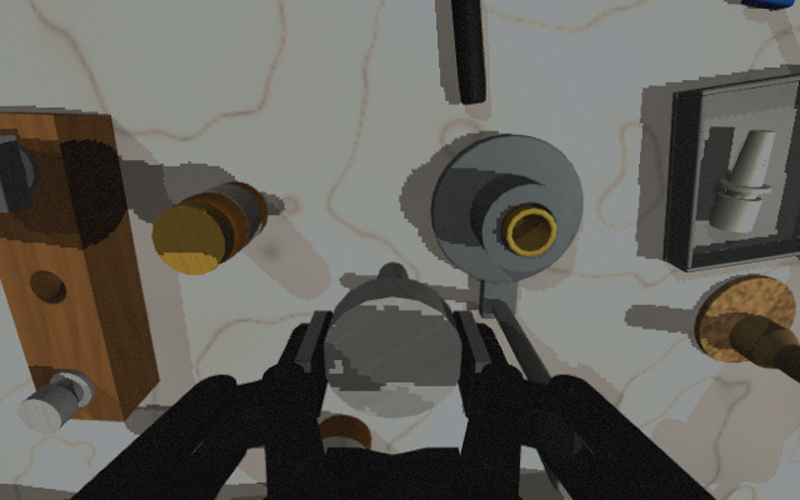

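```bash
python3 - <<'E'
from h import *
import pickle;c=pickle.load(open("w4.pkl","rb"))
hsv=cv2.cvtColor(c[0],cv2.COLOR_RGB2HSV);m=np.zeros(hsv.shape[:2],np.uint8)
m[155:215,390:460]=((hsv[...,0]>15)&(hsv[...,0]<35)&(hsv[...,1]>150))[155:215,390:460]
cn=max(cv2.findContours(m,cv2.RETR_EXTERNAL,cv2.CHAIN_APPROX_NONE)[0],key=len);e=cv2.fitEllipse(cn);print(e)
print("socket",ray(c,e[0],.073),"eyeball",ray(c,(424,185),.073))
s=telemetry.state();g=s["eef_pos"]+.054*s["ee_rot"][:,0]
o=g-[0,0,.073]
print("tip/disc-top centre predicted",pix(c,[o,o+[0,0,.08]]), "disc sides", pix(c,[o+[0,0,.08]+.026*s["ee_rot"][:,2],o+[0,0,.08]-.026*s["ee_rot"][:,2]]))
for z in(.073,.07,.076):
  print(ray(c,(314,277),g[2]-z+.08))
E
```

```text
((422.72979736328125, 183.88287353515625), (39.200897216796875, 41.17572784423828), 109.90654754638672)
socket [0.46645366 0.0769793  0.073     ] eyeball [0.4675256  0.07801792 0.073     ]
tip/disc-top centre predicted [[314.35884745 221.64309869]
 [314.77186251 292.24797596]] disc sides [[372.79013248 292.07798167]
 [256.74158546 292.25369402]]
[ 0.46301481 -0.01201556  0.19675472]
[ 0.46105752 -0.01179754  0.19975472]
[ 0.4649721  -0.01223358  0.19375472]
```

```bash
python3 - <<'E'
from h import *
import pickle;c=list(pickle.load(open("w4.pkl","rb")))
c[0]=cv2.convertScaleAbs(c[0],alpha=1.8,beta=20)
save(c,"w4c.png",4,(240,195,390,345))
E
```

```text
(no output)
```

View pics/w4c.png

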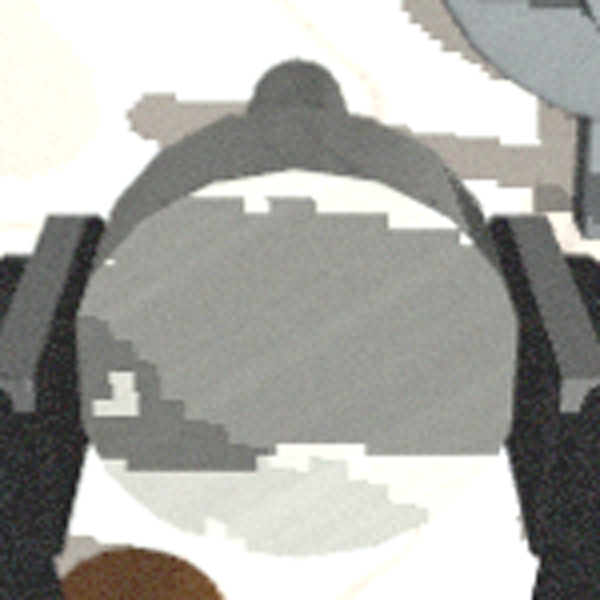

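```bash
python3 - <<'E'
from h import *
import pickle;c=pickle.load(open("w4.pkl","rb"))
from scipy.optimize import least_squares
s=telemetry.state();g=s["eef_pos"]+.054*s["ee_rot"][:,0];o=g-[0,0,.073];th=np.linspace(0,2*np.pi,181)
circ=lambda r,z:np.c_[r*np.cos(th),r*np.sin(th),0*th+z]
obs=np.array([78,518,168,556,58,250,345])/4+np.array([240,240,195,195,195,240,240])
def f(p,full=0):
    A=R.from_euler("xy",[0,p[3]]).as_matrix()
    D=pix(c,o+p[:3]+circ(.026,.08)@A.T);T=pix(c,o+p[:3]+circ(.008,0)@A.T)
    return np.array([D[:,0].min(),D[:,0].max(),D[:,1].min(),D[:,1].max(),T[:,1].min()])-obs[:5]
print("resid nominal",f([0,0,0,0]).round(1))
for lo in(1e-6,.3):
  r=least_squares(f,[0,0,0,0],x_scale=[.001,.001,.001,.01],bounds=([-.03]*3+[-lo],[.03]*3+[lo]));print((r.x[:3]*1000).round(1),np.degrees(r.x[3]).round(1),r.fun.round(1))
E
```

```text
resid nominal [-2.9  3.4  2.9  4.2  1.4]
[ 1.4 -0.3 -5. ] 0.0 [-1.   1.   0.6 -1.2  0.6]
[ 1.3 -0.3 -5. ] 0.0 [-1.   1.   0.6 -1.2  0.6]
```

The held head hangs upright, about 5 mm lower in the grip than nominal. The brass rim is at (424,185), and the plug is in the tray. Moving over the socket.

```bash
python3 -m jog '[[[0,0.5,2.9,0,0,0,0],[0,0.5,3,0,0,0,0],[0,0.5,3.05,0,0,0,0],[1,0,0,0,0,0,0],[2,0,0,0,0,0,0],[1.5,0,0,0,0,0,0],[1,0,0,0,0,0,0],[0.8,0,0,0,0,0,0],[0,0,0,0,0,0,0],[0,0,0,0,0,0,0]]]'; python3 - <<'E'
from h import *
st()
E
```

```text
time_s: 11.5
eef_pos: [0.4665, 0.078, 0.181]
ee_rot: [[0.001, -0.994, 0.112], [0.0, 0.112, 0.994], [-1.0, -0.001, 0.0]]
force: [1.3, 1.5, -3.0]
width: 0.576
t 11.5 grasp [0.4665 0.078  0.127 ] jawyaw 83.58 tilt [0.05 0.01] F [ 1.3  1.5 -3. ] w 0.576 q [  6.  -0. 123.   0.  57. -77.]
```

```bash
python3 -m jog '[[[0.3,0,0,0,0,0,0],[0.3,0,0,0,0,0,0],[0.3,0,0,0,0,0,0],[0.2,0,0,0,0,0,0],[0.1,0,0,0,0,0,0],[0,0,0,0,0,0,0],[0,0,0,0,0,0,0],[0,0,0,0,0,0,0],[0,0,0,0,0,0,0],[0,0,0,0,0,0,0]]]'; python3 - <<'E'
from h import *
st()
E
```

```text
time_s: 12.5
eef_pos: [0.4672, 0.0784, 0.1695]
ee_rot: [[0.003, -0.994, 0.112], [0.001, 0.112, 0.994], [-1.0, -0.003, 0.001]]
force: [4.4, 3.3, 1.1]
width: 0.578
t 12.5 grasp [0.4673 0.0785 0.1155] jawyaw 83.59 tilt [0.17 0.04] F [4.4 3.3 1.1] w 0.578 q [  7.   1. 124.   0.  56. -77.]
```

```bash
python3 -m jog '[[[-0.1,-0.15,0.12,0,0,0,0],[0,0,0,0,0,0,0],[0.1,0,0,0,0,0,0],[0.1,0,0,0,0,0,0],[0.1,0,0,0,0,0,0],[0,0,0,0,0,0,0],[0,0,0,0,0,0,0],[0,0,0,0,0,0,0],[0,0,0,0,0,0,0],[0,0,0,0,0,0,0]]]'; python3 - <<'E'
from h import *
st()
E
```

```text
time_s: 13.5
eef_pos: [0.4677, 0.079, 0.1668]
ee_rot: [[0.0, -0.994, 0.112], [-0.0, 0.112, 0.994], [-1.0, -0.0, -0.0]]
force: [4.1, 0.6, -0.7]
width: 0.574
t 13.5 grasp [0.4677 0.079  0.1128] jawyaw 83.6 tilt [ 0.02 -0.01] F [ 4.1  0.6 -0.7] w 0.574 q [  7.   1. 124.  -0.  55. -77.]
```

```bash
python3 -m jog '[[[0,-0.12,0.01,0,0,0,0],[0,0,0,0,0,0,0],[0.1,0,0,0,0,0,0],[0.1,0,0,0,0,0,0],[0,0,0,0,0,0,0],[0,0,0,0,0,0,0],[0,0,0,0,0,0,0],[0,0,0,0,0,0,0],[0,0,0,0,0,0,0],[0,0,0,0,0,0,0]]]'; python3 - <<'E'
from h import *
st();c=cam("wrist");c=list(c);import pickle;pickle.dump(c,open("w5.pkl","wb"))
c[0]=cv2.convertScaleAbs(c[0],alpha=1.8,beta=10);save(c,"w5.png",2,(170,120,470,400))
E
```

```text
time_s: 14.5
eef_pos: [0.4685, 0.079, 0.1644]
ee_rot: [[-0.001, -0.994, 0.112], [-0.0, 0.112, 0.994], [-1.0, 0.001, -0.0]]
force: [1.8, 1.3, -3.1]
width: 0.576
t 14.5 grasp [0.4685 0.079  0.1104] jawyaw 83.59 tilt [-0.04 -0.01] F [ 1.8  1.3 -3.1] w 0.576 q [  7.   1. 124.  -0.  55. -77.]
```

View pics/w5.png

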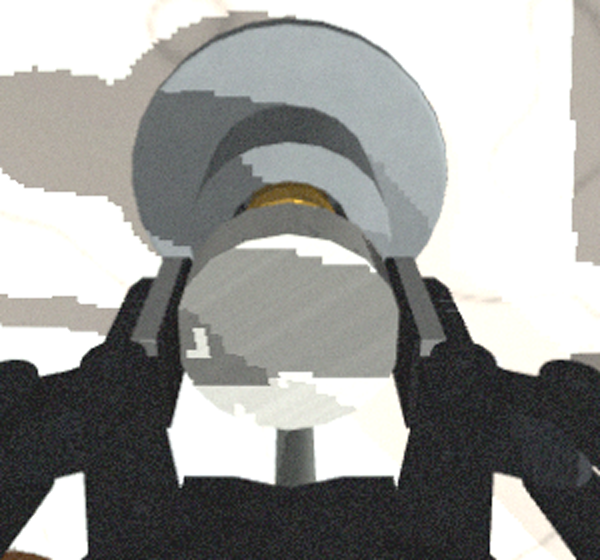

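The shank is inside the sleeve, with the gripper still carrying the weight. Lowering a little more.

```bash
python3 -m jog '[[[0.1,-0.05,0.03,0,0,0,0],[0.1,0,0,0,0,0,0],[0.1,0,0,0,0,0,0],[0,0,0,0,0,0,0],[0,0,0,0,0,0,0],[0,0,0,0,0,0,0],[0,0,0,0,0,0,0],[0,0,0,0,0,0,0],[0,0,0,0,0,0,0],[0,0,0,0,0,0,0]]]'; python3 - <<'E'
from h import *
st()
E
```

```text
time_s: 15.55
eef_pos: [0.4692, 0.0792, 0.1617]
ee_rot: [[-0.0, -0.994, 0.112], [-0.0, 0.112, 0.994], [-1.0, 0.0, -0.0]]
force: [0.1, 0.0, -2.8]
width: 0.572
t 15.55 grasp [0.4692 0.0792 0.1077] jawyaw 83.6 tilt [-0.02 -0.01] F [ 0.1  0.  -2.8] w 0.572 q [  7.   1. 124.  -0.  55. -77.]
```

```bash
python3 -m jog '[[[0.1,0,0,0,0,0,0],[0,0,0,0,0,0,0],[0.1,0,0,0,0,0,0],[0,0,0,0,0,0,0],[0,0,0,0,0,0,0],[0,0,0,0,0,0,0],[0,0,0,0,0,0,0],[0,0,0,0,0,0,0],[0,0,0,0,0,0,0],[0,0,0,0,0,0,0]]]'; python3 - <<'E'
from h import *
st()
E
```

```text
time_s: 16.55
eef_pos: [0.4693, 0.0792, 0.1597]
ee_rot: [[0.0, -0.994, 0.112], [-0.0, 0.112, 0.994], [-1.0, -0.0, -0.0]]
force: [0.6, -0.5, -2.4]
width: 0.573
t 16.55 grasp [0.4693 0.0792 0.1057] jawyaw 83.59 tilt [ 0. -0.] F [ 0.6 -0.5 -2.4] w 0.573 q [  7.   2. 124.  -0.  55. -77.]
```

```bash
python3 -m jog '[[[0,0,0,0,0,0,0.75],[0,0,0,0,0,0,0.9],[0,0,0,0,0,0,1],[0,0,0,0,0,0,1],[-1,0,0,0,0,0,1],[-2.5,0,0,0,0,0,1],[-4,0,0,0,0,0,1],[-4,0,0,0,0,0,1],[-0.5,-1.7,3.9,0,0,0,1],[0,-1.7,3.9,0,0,0,1]]]'; python3 -m jog '[[[0,-1.7,3.9,0,0,0,1],[0,-1.7,3.9,0,0,0,1],[0,-1.7,3.9,0,0,0,1],[0,-1.7,3.9,0,0,0,1],[0,0,0,0,0,0,1],[0,0,0,0,0,0,1],[0,0,0,0,0,0,1],[0,0,0,0,0,0,1],[0,0,0,0,0,0,1],[0,0,0,0,0,0,1]]]';python3 - <<'E'
from h import *
st();c=list(cam("wrist"));import pickle;pickle.dump(c,open("w6.pkl","wb"))
print(pix(c,[[.603,.303,.128],[.603,.303,.008],[.469,.079,.111]]))
c[0]=cv2.convertScaleAbs(c[0],alpha=1.6,beta=10);save(c,"w6.png",1.25)
E
```

```text
time_s: 17.55
eef_pos: [0.5138, 0.1535, 0.2843]
ee_rot: [[0.007, -0.993, 0.114], [0.002, 0.114, 0.993], [-1.0, -0.007, 0.002]]
force: [0.8, 0.1, -0.7]
width: 0.999
time_s: 18.55
eef_pos: [0.5967, 0.2996, 0.2802]
ee_rot: [[0.0, -0.994, 0.112], [0.0, 0.112, 0.994], [-1.0, -0.0, 0.0]]
force: [-0.7, -0.1, -0.0]
width: 1.002
t 18.55 grasp [0.5967 0.2996 0.2262] jawyaw 83.54 tilt [0.02 0.  ] F [-0.7 -0.1 -0. ] w 1.002 q [ 25.  15.  94.  -0.  70. -59.]
[[319.47373686 215.70335168]
 [317.5638322  176.21518207]
 [ -2.18267848  71.31392198]]
```

View pics/w6.png

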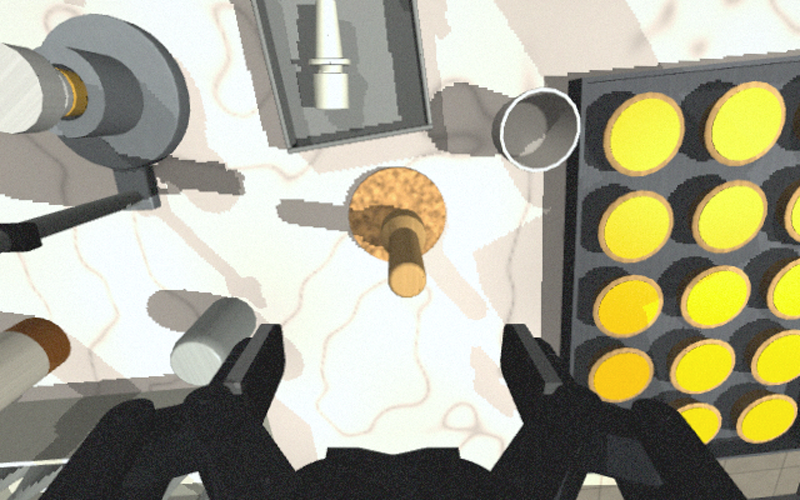

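The round head stands in the sleeve at left. The tamper's top is at (326.4,223.2) and the coaster's centre at (317.6,171), in full-image pixels.

```bash
python3 - <<'E'
from h import *
import pickle;c=pickle.load(open("w6.pkl","rb"))
p=ray(c,(326.4,223.2),.128);print(p,"coaster",ray(c,(317.6,171),.008))
go((p[0],p[1],.103),83.54)
# foot outline check
th=np.linspace(0,6.28,60)
for q in [(p[0],p[1])]:
  F=pix(c,np.c_[q[0]+.02*np.cos(th),q[1]+.02*np.sin(th),0*th+.034]);print("foot bbox x1.25",(F.min(0)*1.25).round(),(F.max(0)*1.25).round())
E
```

```text
[0.60992091 0.30771437 0.128     ] coaster [0.59690317 0.30371431 0.008     ]
shift cm [12.32 -1.22  0.94] turn [0. 0. 0.] after-turn shift [12.32 -1.22  0.94]
foot bbox x1.25 [380. 212.] [427. 257.]
```

```bash
python3 -m jog '[[[3,-0.6,0.5,0,0,0,1],[3,-0.6,0.45,0,0,0,1],[3,0,0,0,0,0,1],[2,0,0,0,0,0,0.8],[1.3,0,0,0,0,0,0.6],[0,0,0,0,0,0,0.4],[0,0,0,0,0,0,0],[0,0,0,0,0,0,0],[0,0,0,0,0,0,0],[0,0,0,0,0,0,0]]]'; python3 - <<'E'
from h import *
st();go((.4693,.0792,.103+.13),83.54)
E
```

```text
time_s: 19.6
eef_pos: [0.6103, 0.3087, 0.1579]
ee_rot: [[0.002, -0.994, 0.112], [0.001, 0.112, 0.994], [-1.0, -0.002, 0.001]]
force: [-1.0, 0.4, -0.1]
width: 0.277
t 19.6 grasp [0.6104 0.3088 0.1039] jawyaw 83.6 tilt [0.1  0.04] F [-1.   0.4 -0.1] w 0.277 q [ 25.  23.  98.  -0.  59. -59.]
shift cm [-12.95  11.43 -24.37] turn [0.001 0.001 0.002] after-turn shift [-12.91  11.43 -24.39]
```

```bash
python3 -m jog '[[[-2,0,0,0,0,0.002,0],[-4,0,0,0,0,0,0],[-4,0,0,0,0,0,0],[-3,1.4,-3,0,0,0,0],[0,2,-4.3,0,0,0,0],[0,2,-4.3,0,0,0,0],[0,2,-4.3,0,0,0,0],[0,2,-4.3,0,0,0,0],[0,2,-4.2,0,0,0,0],[0,0,0,0,0,0,0]]]'; python3 - <<'E'
from h import *
st();go((.4695,.0792,.207),83.54)
E
```

```text
time_s: 20.6
eef_pos: [0.4661, 0.0752, 0.2865]
ee_rot: [[-0.005, -0.993, 0.115], [-0.002, 0.115, 0.993], [-1.0, 0.004, -0.003]]
force: [0.7, 1.3, -2.5]
width: 0.276
t 20.6 grasp [0.4658 0.0751 0.2325] jawyaw 83.39 tilt [-0.26 -0.12] F [ 0.7  1.3 -2.5] w 0.276 q [  6.  -6. 117.  -0.  70. -77.]
shift cm [ 2.54 -0.31  0.45] turn [-0.003 -0.003 -0.004] after-turn shift [ 2.55 -0.3   0.44]
```

```bash
python3 -m jog '[[[0.5,-0.2,0.2,0,0,0,0],[0.5,0,0.1,0,0,0,0],[0.5,0,0,0,0,0,0],[0,0,0,0,0,0,0],[0,0,0,0,0,0,0],[0,0,0,0,0,0,0],[0,0,0,0,0,0,0],[0,0,0,0,0,0,0],[0,0,0,0,0,0,0],[0,0,0,0,0,0,0]]]'; python3 - <<'E'
from h import *
st();go((.4695,.0792,.207),83.54)
E
```

```text
time_s: 21.6
eef_pos: [0.4719, 0.0814, 0.2721]
ee_rot: [[-0.002, -0.994, 0.112], [0.0, 0.112, 0.994], [-1.0, 0.002, -0.0]]
force: [0.6, 0.6, -1.9]
width: 0.278
t 21.6 grasp [0.4718 0.0815 0.2181] jawyaw 83.59 tilt [-0.1   0.01] F [ 0.6  0.6 -1.9] w 0.278 q [  7.  -5. 117.   0.  68. -77.]
shift cm [ 1.11  0.21 -0.25] turn [ 0.001 -0.    -0.002] after-turn shift [ 1.11  0.21 -0.25]
```

```bash
python3 -m jog '[[[0.4,0.2,-0.25,0,0,0,0],[0.3,0,0,0,0,0,0],[0.2,0,0,0,0,0,0],[0.2,0,0,0,0,0,0],[0.2,0,0,0,0,0,0],[0.2,0,0,0,0,0,0],[0,0,0,0,0,0,0],[0,0,0,0,0,0,0],[0,0,0,0,0,0,0],[0,0,0,0,0,0,0]]]'; python3 - <<'E'
from h import *
st()
E
```

```text
time_s: 22.6
eef_pos: [0.4699, 0.0793, 0.258]
ee_rot: [[-0.001, -0.994, 0.111], [0.0, 0.111, 0.994], [-1.0, 0.001, 0.0]]
force: [-1.7, -0.4, 5.2]
width: 0.276
t 22.6 grasp [0.4698 0.0793 0.204 ] jawyaw 83.6 tilt [-0.05  0.01] F [-1.7 -0.4  5.2] w 0.276 q [  7.  -5. 118.   0.  66. -77.]
```

```bash
python3 -m jog '[[[-0.8,0,0,0,0,0,0],[-0.7,0,0,0,0,0,0],[0,0,0,0,0,0,0],[0.6,0,0,0,0,0,0],[0.6,0,0,0,0,0,0],[0.2,0,0,0,0,0,0],[0.2,0,0,0,0,0,0],[0.15,0,0,0,0,0,0],[0.15,0,0,0,0,0,0],[0,0,0,0,0,0,0]]]'; python3 - <<'E'
from h import *
st()
E
```

```text
time_s: 23.6
eef_pos: [0.4696, 0.0793, 0.2536]
ee_rot: [[-0.002, -0.994, 0.112], [0.0, 0.112, 0.994], [-1.0, 0.002, -0.0]]
force: [-1.6, -0.5, 4.8]
width: 0.275
t 23.6 grasp [0.4695 0.0793 0.1996] jawyaw 83.6 tilt [-0.11  0.01] F [-1.6 -0.5  4.8] w 0.275 q [  7.  -4. 119.   0.  66. -77.]
```

```bash
python3 -m jog '[[[-0.8,0,0,0,0,0,0],[-0.7,0,0,0,0,0,0],[0,0,0,0,0,0,0],[0.6,0,0,0,0,0,0],[0.6,0,0,0,0,0,0],[0.2,0,0,0,0,0,0],[0.15,0,0,0,0,0,0],[0.1,0,0,0,0,0,0],[0.05,0,0,0,0,0,0],[0,0,0,0,0,0,0]]]'; python3 - <<'E'
from h import *
st()
E
```

```text
time_s: 24.6
eef_pos: [0.4698, 0.0793, 0.2527]
ee_rot: [[-0.001, -0.994, 0.112], [0.0, 0.112, 0.994], [-1.0, 0.001, 0.0]]
force: [-3.8, -1.0, 8.9]
width: 0.277
t 24.6 grasp [0.4697 0.0793 0.1987] jawyaw 83.6 tilt [-0.08  0.01] F [-3.8 -1.   8.9] w 0.277 q [  7.  -4. 119.   0.  66. -77.]
```

```bash
python3 -m jog '[[[-0.8,0,0,0,0,0,0],[-0.7,0,0,0,0,0,0],[0,0,0,0,0,0,0],[0.6,0,0,0,0,0,0],[0.6,0,0,0,0,0,0],[0.2,0,0,0,0,0,0],[0.15,0,0,0,0,0,0],[0.1,0,0,0,0,0,0],[0.05,0,0,0,0,0,0],[0,0,0,0,0,0,0]]]'; python3 - <<'E'
from h import *
st()
E
```

```text
time_s: 25.6
eef_pos: [0.4706, 0.0793, 0.2525]
ee_rot: [[0.001, -0.994, 0.112], [0.0, 0.112, 0.994], [-1.0, -0.001, 0.0]]
force: [-5.1, -0.8, 18.9]
width: 0.278
t 25.6 grasp [0.4706 0.0793 0.1985] jawyaw 83.6 tilt [0.04 0.02] F [-5.1 -0.8 18.9] w 0.278 q [  7.  -4. 119.   0.  66. -77.]
```

```bash
python3 -m jog '[[[-1,0,0,0,0,0,0],[-2,0,0,0,0,0,0],[-1.5,0,0,0,0,0,0],[0,-1.9,4.05,0,0,0,0],[0,-1.9,4.05,0,0,0,0],[0,-1.9,4.05,0,0,0,0],[0,-1.9,4.05,0,0,0,0],[0,-1.9,4.05,0,0,0,0],[0,-1.9,4.05,0,0,0,0],[0,0,0,0,0,0,0]]]'; python3 -m jog '[[[1,0,0,0,0,0,0],[2,0,0,0,0,0,0],[2,0,0,0,0,0,0],[2,0,0,0,0,0,0],[1,0,0,0,0,0,0],[0,0,0,0,0,0,0],[0,0,0,0,0,0,0],[0,0,0,0,0,0,0],[0,0,0,0,0,0,0],[0,0,0,0,0,0,0]]]'; python3 - <<'E'
from h import *
st();go((.6085,.3085,.1039),83.54)
c=cam("scene");c=list(c);c[0]=cv2.convertScaleAbs(c[0],alpha=1.4);save(c,"s2.png",4,(290,130,450,260))
E
```

```text
time_s: 26.6
eef_pos: [0.6118, 0.3126, 0.2915]
ee_rot: [[-0.002, -0.994, 0.108], [0.002, 0.108, 0.994], [-1.0, 0.003, 0.002]]
force: [0.1, -1.1, -2.4]
width: 0.277
time_s: 27.6
eef_pos: [0.6103, 0.3082, 0.2149]
ee_rot: [[-0.0, -0.994, 0.112], [0.001, 0.112, 0.994], [-1.0, 0.0, 0.001]]
force: [0.6, 0.7, -2.9]
width: 0.279
t 27.6 grasp [0.6103 0.3083 0.1609] jawyaw 83.6 tilt [-0.01  0.05] F [ 0.6  0.7 -2.9] w 0.279 q [ 25.  20.  96.   0.  65. -59.]
shift cm [ 5.7   0.18 -0.  ] turn [ 0.001  0.001 -0.   ] after-turn shift [5.7  0.18 0.  ]
```

View pics/s2.png

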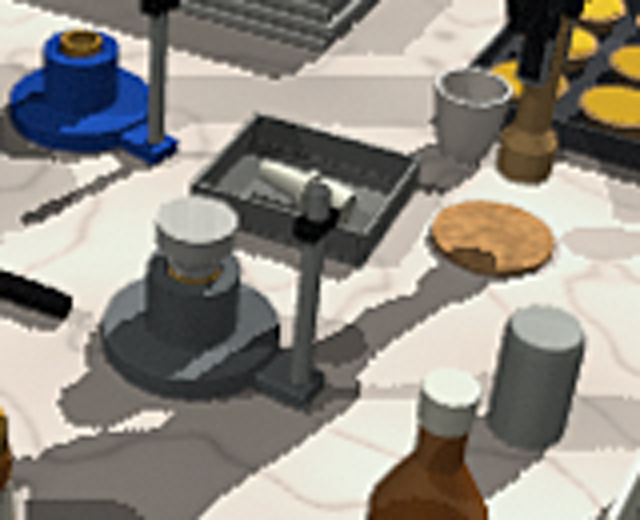

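Scene view: the round head is in the hub with the brass level with the hub's top, the plug is in the tray, and the tamper is above the coaster. Lowering it.

```bash
python3 -m jog '[[[1.5,0.2,0,0,0,0,0],[1.5,0.2,0,0,0,0,0],[1.2,0,0,0,0,0,0],[0.8,0,0,0,0,0,0],[0.4,0,0,0,0,0,0],[0.2,0,0,0,0,0,0],[0.1,0,0,0,0,0,0],[0,0,0,0,0,0,0],[0,0,0,0,0,0,0],[0,0,0,0,0,0,0]]]'; python3 - <<'E'
from h import *
st()
E
```

```text
time_s: 28.65
eef_pos: [0.6058, 0.3083, 0.158]
ee_rot: [[-0.002, -0.994, 0.112], [-0.0, 0.112, 0.994], [-1.0, 0.002, -0.0]]
force: [-2.9, -2.9, 4.7]
width: 0.277
t 28.65 grasp [0.6057 0.3083 0.104 ] jawyaw 83.6 tilt [-0.11 -0.01] F [-2.9 -2.9  4.7] w 0.277 q [ 25.  22.  99.   0.  59. -59.]
```

```bash
python3 -m jog '[[[-0.05,0,0,0,0,0,0.3],[0,0,0,0,0,0,0.35],[0,0,0,0,0,0,0.5],[0,0,0,0,0,0,0.8],[0,0,0,0,0,0,0.8],[-1,0,0,0,0,0,0.8],[-3,0,0,0,0,0,0.8],[-4,0,0,0,0,0,0.8],[-4,0,0,0,0,0,1],[-2,0,0,0,0,0,1]]]'; python3 -m jog '[[[-2,0,0,0,0,0,1],[0,0,0,0,0,0,1],[0,0,0,0,0,0,1],[0,0,0,0,0,0,1],[0,0,0,0,0,0,1],[0,0,0,0,0,0,1],[0,0,0,0,0,0,1],[0,0,0,0,0,0,1],[0,0,0,0,0,0,1],[0,0,0,0,0,0,1]]]'; python3 - <<'E'
from h import *
st()
c=list(cam("scene"));c[0]=cv2.convertScaleAbs(c[0],alpha=1.4);save(c,"s3.png",2.5,(150,110,460,350))
E
```

```text
time_s: 29.65
eef_pos: [0.6075, 0.3092, 0.3032]
ee_rot: [[0.005, -0.994, 0.111], [0.003, 0.112, 0.994], [-1.0, -0.004, 0.004]]
force: [1.2, 0.1, 0.7]
width: 0.999
time_s: 30.65
eef_pos: [0.6061, 0.3085, 0.3172]
ee_rot: [[-0.002, -0.994, 0.112], [0.0, 0.112, 0.994], [-1.0, 0.002, -0.0]]
force: [0.1, -0.9, -0.8]
width: 0.994
t 30.65 grasp [0.606  0.3085 0.2632] jawyaw 83.59 tilt [-0.11  0.01] F [ 0.1 -0.9 -0.8] w 0.994 q [ 25.  15.  90.   0.  75. -59.]
```

View pics/s3.png

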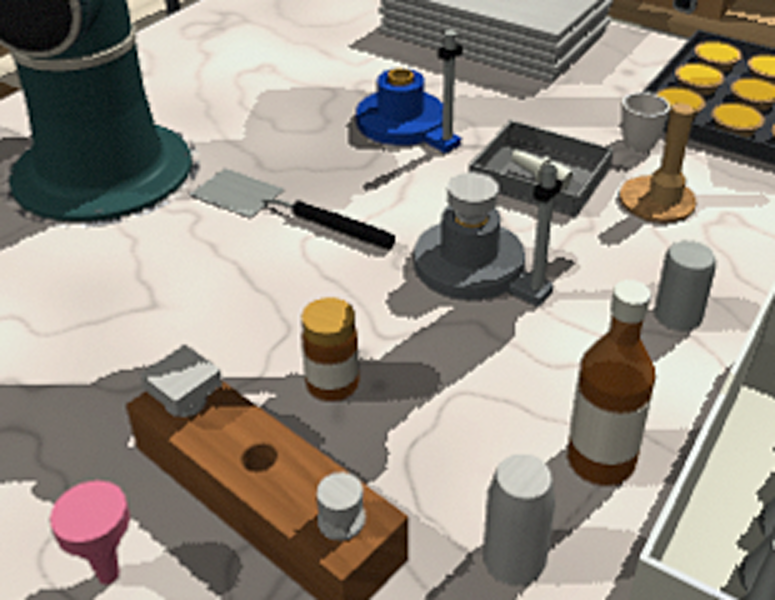

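```bash
python3 - <<'E'
from h import *
c=cam("scene");im=cv2.cvtColor(c[0],cv2.COLOR_RGB2GRAY)
a=.4698;b=.0792;th=np.linspace(0,6.28,90)
for z in(.103,.111):
    F=pix(c,np.c_[a+.026*np.cos(th),b+.026*np.sin(th),0*th+z]);print("disc top rows",z,F.min(0).round(1),F.max(0).round(1))
F=pix(c,np.c_[a+.031*np.cos(th),b+.031*np.sin(th),0*th+.065]);print("hub",F.min(0).round(1),F.max(0).round(1))
print("col 339",im[172:205,339].tolist())
hsv=cv2.cvtColor(c[0],cv2.COLOR_RGB2HSV)
for n,(x0,y0,x1,y1) in {"ours":(320,180,360,215),"blue":(295,130,325,150)}.items():
    m=(hsv[y0:y1,x0:x1,0]>12)&(hsv[y0:y1,x0:x1,0]<32)&(hsv[y0:y1,x0:x1,1]>110);v,u=np.nonzero(m);print(n,len(v),(u.min()+x0,u.max()+x0,v.min()+y0,v.max()+y0) if len(v) else 0)
c=list(cam("wrist"));print(pix(c,[[.4698,.0792,.065]]))
E
```

```text
disc top rows 0.103 [328.8 178.3] [349.3 189.9]
disc top rows 0.111 [328.9 175.7] [349.4 187.2]
hub [326.5 189.1] [350.4 203.2]
col 339 [156, 123, 100, 64, 41, 24, 67, 136, 147, 142, 141, 141, 140, 142, 140, 141, 142, 143, 121, 46, 57, 57, 57, 57, 51, 48, 56, 54, 45, 42, 43, 38, 32]
ours 19 (np.int64(332), np.int64(344), np.int64(197), np.int64(200))
blue 53 (np.int64(305), np.int64(314), np.int64(138), np.int64(143))
[[67.16469582 68.68480304]]
```

```bash
python3 -c "
from cell import job;print(job.finish_job())"
```

```text
the job is handed in; nothing more can be done
None
```

The job is handed in at about 31 s of the 72 s allowed, with every step done in the order asked.

- **Plug:** I lifted it out of the socket and laid it in the grey tray. The last scene picture shows it lying there.
- **Round head:** I lowered it shank-down into the sleeve and let go. The gripper carried its weight until release, so it was not pressed in by hand.
- **Taps:** I gave it four slow taps with the tamper, lifting about 15 mm between them. On the fourth tap the head did not move at about 21 N, well above the 11 N that shifts the sleeve. The head's top in the scene picture matches the driven-home height of 103 mm, and the brass looks level with the hub.
- **Tamper:** It stands upright on the coaster, about 4 mm nearer the middle than where it started.
- **Everything else:** In the last scene picture the other two heads, the pink head, the blue pedestal and the rest look unmoved; I did not measure them again. The gripper is open and clear of everything.

**Disagreements:** The cameras differed by up to about 5 mm on the plug's position. A wrist picture also put the held head about 5 mm lower in the grip than I expected. I handled both by lowering slowly and correcting sideways from the force readings.

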